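# Seat the sprung specimen tile with a spacer and hold it

## Task

Take the orange-handled spacer out of its rack and slide its blade, upright, well down into the gap between the white tile and the green jaws, only at the one jaw where the gap is wide enough; do not force it into the narrow gaps. Then push sideways with the spacer until the sprung tile sits flush against the yellow stop bar, firmly but without hitting it, and finish while holding it there: keep the grip on the spacer and keep pressing. Leave the blue-handled spacer, the beaker, the red bin and the vial where they are.

Things in the scene. Friction and masses are not known exactly. Their poses are not given: they have to be found in the camera images.
- spacer: Loose upright spacer, about 60 g: steel blade 12 thick (its x) by 28 wide (its y), 45 high, and above it an orange handle 18 thick (x) by 28 wide (y), 40 high; 85 in all. Origin: centre of the blade's bottom face, z up along the spacer. It is symmetrical: a half turn about z changes nothing. At the start it stands in one of the rack's two slots, either one.
- short_spacer: Bystander in the rack's other slot: the same shape with a blue handle and a 32 high blade (72 in all). Origin: centre of its bottom face.
- rack: Fixed black block 60 (x) by 130 (y) by 34 high, origin at the centre of its underside. Two slots open to the top, centres at y = +30 and -30 mm, 14 by 30 wide, 26 deep (slot floor 8 above the table). The spacers stand in them with their axes along the rack's axes.
- nest: Fixed black base plate 160 (x) by 170 (y) by 10 thick, origin at the centre of its underside. A yellow stop bar 15 thick and 46 high (above the table) runs along its +x edge, inner face at x = +60 mm. Three green jaws stand side by side along its -x edge (centres at y = -50, 0, +50 mm, in any order); the sprung tile lies between jaws and bar. The floor of the gap is the base plate's top, 10 above the table.
- tile (a joint): White ceramic tile with brass spots on a dark sprung carriage, together 84 (nest x) by 150 (nest y), top 40 above the table, side faces upright from 13 up to 40. Value: distance of the tile from the stop bar in m: 0 flush, 0.008 at rest, where a spring holds it against the jaws' side. It slides only along the nest's x; a push of about 4 N towards nest +x moves it, and it springs back when let go. Its edge facing the jaws is at nest x = -24 mm when flush, -32 mm at rest.
- jaw_thin: Fixed light-green block standing on the nest base, 49 wide (its y), 30 high (its top is level with the tile top), 23 thick along its +x. Origin: bottom edge, middle of its back face (the face away from the tile); +x points to the tile and is the nest's +x. The gap between its front face and the tile edge is 20 mm while the tile is sprung out: wide enough for the 12 mm blade.
- jaw_mid: Fixed light-green block standing on the nest base, 49 wide (its y), 30 high (its top is level with the tile top), 35 thick along its +x. Origin: bottom edge, middle of its back face (the face away from the tile); +x points to the tile and is the nest's +x. The gap between its front face and the tile edge is 8 mm while the tile is sprung out: too narrow for the blade.
- jaw_thick: Fixed light-green block standing on the nest base, 49 wide (its y), 30 high (its top is level with the tile top), 38 thick along its +x. Origin: bottom edge, middle of its back face (the face away from the tile); +x points to the tile and is the nest's +x. The gap between its front face and the tile edge is 5 mm while the tile is sprung out: too narrow for the blade.
- beaker: Bystander: loose clear glass beaker, 64 across, 75 high, origin at the centre of its underside.
- red_bin: Bystander: loose red open bin 80 by 100 by 50 high, origin at the centre of its underside.
- vial: Bystander: loose small amber bottle, 28 across, 65 high, origin at the centre of its underside.
There are look-alikes about, which are no part of the job. Leave any brown look-alike of the nest alone. Of the things shaped like the rack, the black one is meant.

How it is judged:
By the outcome, as a careful person would: the job done as asked, in the order asked, and still so for the second after the job is handed in, while the arm keeps its last pose, push and grip.
It also fails if it takes over 45 s, if anything falls off the work surface, if the arm or the gripper's body presses on something with over 40 N, if the wrist force passes 120 N, or if a joint passes its speed limit or range.

## Robot

A 6-joint arm with a two-finger parallel gripper is mounted at the origin on the work surface. World frame = base frame: x ahead of the robot, y to its left, z up, the work surface at z = 0. Lengths are in m, angles in rad, forces in N, time in s.
With the tool pointing down it reaches from about 0.35 to 0.85 m from the base axis. Payload 8.1 kg.
Tool frame: the origin (TCP) lies on the mounting face of the last link; the fingertips stand 186 mm ahead of it and the grasp point (between the pads) lies 167 mm ahead of it; z points along the fingers, y is the line along which they close (so a half turn about z gives the same grasp; the last joint's range is limited). The gripper opens to 93 mm and grips with 3 to 60 N. Pads are 15 mm wide; open, the fingers measure 128 mm over their backs; the gripper's body (75 mm by 188 mm) begins 65 mm behind the grasp point.
Start: joints at [-1.204, 0.13, 1.488, -0, 1.523, -0.085], TCP at [0.262, -0.54, 0.405] pointing down, gripper open.
Joint ranges: [-2.96, 2.96], [-0.89, 2.26], [0.02, 2.5], [-1.34, 4.48], [0, 2.73], [-2.66, 2.66]. Speed limits (rad/s): [2.39, 2.39, 2.79, 3.14, 3.14, 3.14].

## Interface

Orientations are given as a rotation vector (axis times angle).
In Python, from plant import * gives the robot as it stands. The module is installed in compiled form; this text tells all that it offers.
- The arm moves only by the tool arm_command, never from a script. Its argument "increments" is a list of rows, each a list of 6 numbers: the shift along the tool's x, y, z in units of 0.2 m (1.0 is 0.2 m), then the turn, a rotation vector about the tool's x, y, z in units of pi rad (1.0 is pi rad). A call has exactly 5 rows; each row is the pose to reach, as a shift and turn from the pose commanded when the call began, along the tool's axes at that moment, turning the shorter way round; what a row does not reach only later rows make up. A row lasts 1/8 s, in which the tool goes at most 62.5 mm and 10.7 degrees, less where a joint would pass 70% of its speed; a pose out of reach is approached as far as the arm can. A call with a number of a shift or a turn outside -1 to 1 is refused whole. A call with a gripper value outside its range is refused whole. "fingers" is the closure, from -1 (fully open) to 1 (shut), set as the call begins (left out, the last holds). The fingers move at their own pace and stop on an object; "force" is the grip in N (left out, the last holds). Time passes only in rows, so rows that repeat a pose let the fingers close, or fill a call up. It gives the time, the measured TCP pose, the force, the opening and the grip force at its end, in the units of the state.
- read_state(): the state, without advancing time (a new reading comes with each control period).
- read_camera(name): name is "side" or "top"; returns a dict with "image" (420x560x3 uint8, red, green, blue), "fx", "fy", "cx", "cy" (pixels), "T" (4x4, takes a point from camera to world coordinates). Camera axes: x right, y down, z forward; pixel columns grow to the right and rows downward; lengths in m; the calibration is good to about 2 mm. A picture is of the moment at which its call begins. There is no depth.
- close_job(): hands the job in; it is judged then, once.
The state is a dict: "t": time; "q": joint angles; "dq": joint speeds; "joint_torque": joint torques, N m; "tool_pos": TCP position; "orientation": TCP orientation; "force": force on the tool from outside, world axes, zero at the start; "wrist_torque": the same for the moment, N m; "opening": finger opening in m; "gripper_force": force on a finger pad.
Only numpy, scipy, OpenCV 4.12 (cv2) and the standard library are available. Lean on these libraries where they do the work, as an engineer would, in place of code of your own. Each camera call takes 0.05 s, during which the arm holds its last target. There are 200 camera calls.

## Working session

There is one attempt and no reset: what is moved stays moved. The work goes in short steps, Python scripts to look and compute and a tool call to move; the robot and the scene stay as the last step left them, time stands still between calls to the robot, and variables do not carry over. Pictures are saved under pics/ and viewed, at most 10 in all, crops included, and the job is handed in when it is done.

Besides the shell and the picture viewer there is one more tool, called after "Call:" as a command line: name --pt "numbers of a row" for each row, then --argument value for the rest. arm_command: Moves the arm, as the interface text tells. Shifts and turns lie within -1 to 1; 1 stands for 0.2 m of shift or pi rad of turn. Its arguments: {"type":"object","properties":{"increments":{"type":"array","items":{"type":"array","items":{"type":"number","minimum":-1,"maximum":1}}},"fingers":{"type":"number"},"force":{"type":"number"}},"required":["increments"]}

```bash
mkdir -p pics; cat > h.py <<'E'
from plant import *
import numpy as np, cv2
from scipy.spatial.transform import Rotation as R
def snap(n,f):
    c=read_camera(n); cv2.imwrite(f,c["image"][:,:,::-1]); return c
def ray(c,u,v,z):
    T=np.array(c["T"]); d=T[:3,:3]@np.array([(u-c["cx"])/c["fx"],(v-c["cy"])/c["fy"],1]); o=T[:3,3]
    return o+d*(z-o[2])/d[2]
def proj(c,p):
    T=np.array(c["T"]); q=T[:3,:3].T@(np.array(p)-T[:3,3]); return np.array([c["fx"]*q[0]/q[2]+c["cx"],c["fy"]*q[1]/q[2]+c["cy"]])
E
python3 - <<'E'
from h import *
import pickle
d={}
for n in("top","side"):
    c=snap(n,f"pics/{n}0.png"); d[n]=c; print(n,np.round(c["T"],3).tolist(),c["fx"])
pickle.dump(d,open("c0.pkl","wb"))
s=read_state();print(s["t"],s["orientation"],s["opening"],s["force"])
E
```

```text
top [[-0.001, -0.998, 0.061, 0.444], [-1.0, 0.002, 0.012, -0.047], [-0.012, -0.061, -0.998, 0.984], [0.0, 0.0, 0.0, 1.0]] 465.42074127526485
side [[-0.859, -0.254, 0.445, 0.032], [-0.512, 0.41, -0.755, 0.76], [0.009, -0.876, -0.482, 0.566], [0.0, 0.0, 0.0, 1.0]] 490.04097873005685
0.1 [-3.06016614e+00 -7.03236360e-01  3.69784651e-04] 0.09310908159605885 [-0.34942893  0.45068563 -0.25826405]
```

View pics/top0.png

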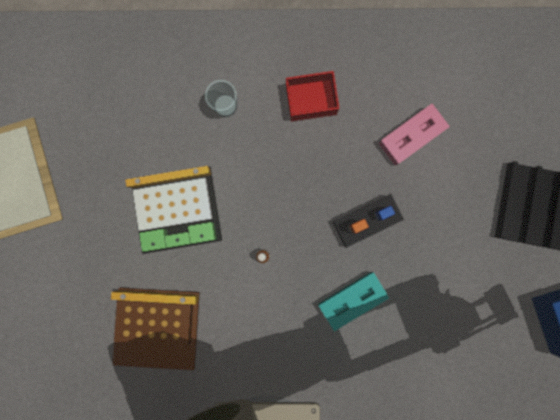

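View pics/side0.png

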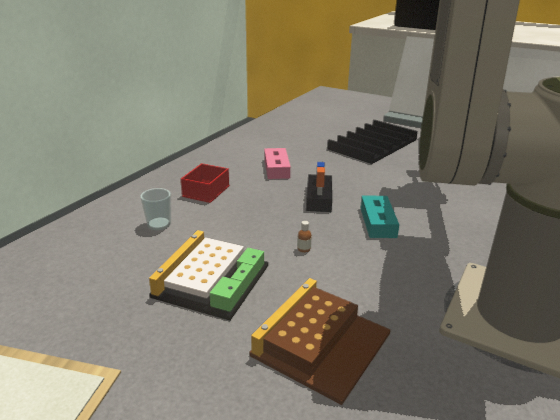

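The top view shows the black rack at (368,220), with orange at (360,226) and blue at (386,213). Its look-alikes are pink (415,134) and teal (353,300). The nest with the white tile is at (175,210), and its brown look-alike at (155,330) is to be left alone. The black rack and the black-based nest fit the description. The dark gap at the middle jaw (177,230) looks the widest, so I'll check it in an enlarged crop and measure.

```bash
python3 - <<'E'
from h import *
import pickle
d=pickle.load(open("c0.pkl","rb")); c=d["top"]; im=c["image"]
a=cv2.resize(im[155:260,115:225],None,fx=4,fy=4,interpolation=cv2.INTER_CUBIC); b=cv2.resize(im[185:260,325:410],None,fx=4,fy=4,interpolation=cv2.INTER_CUBIC)
b=cv2.copyMakeBorder(b,0,a.shape[0]-b.shape[0],0,0,cv2.BORDER_CONSTANT)
cv2.imwrite("pics/crop.png",np.hstack([a,b])[:,:,::-1])
def blobs(c,lo,hi,roi,minA=15):
    hsv=cv2.cvtColor(c["image"],cv2.COLOR_RGB2HSV); m=cv2.inRange(hsv,lo,hi); k=np.zeros_like(m); x0,y0,x1,y1=roi; k[y0:y1,x0:x1]=m[y0:y1,x0:x1]
    return [q for q in cv2.findContours(k,0,2)[0] if cv2.contourArea(q)>minA]
def rect(q,c,z):
    P=np.array([ray(c,*p[0],z)[:2] for p in q],np.float32)*1000
    (x,y),(w,h),a=cv2.minAreaRect(P); bx=cv2.boxPoints(((x,y),(w,h),a)); return np.round([x,y,w,h,a],1)
N=(110,150,225,260)
for n,lo,hi,z,roi in[("jaws",(45,80,60),(75,255,255),.04,N),("bar",(18,120,100),(32,255,255),.046,(110,150,225,190)),("white",(0,0,150),(179,60,255),.04,N),
 ("orange",(3,120,80),(17,255,255),.093,(330,190,410,250)),("blue",(105,100,60),(130,255,255),.080,(330,190,410,250)),("rack",(0,0,0),(179,255,50),.034,(325,190,410,250))]:
    for q in blobs(c,lo,hi,roi): 
        m=q[:,0].mean(0); print(n,m.round(),cv2.contourArea(q),rect(q,c,z))
E
```

```text
jaws [181. 236.] 1203.0 [450.2 178.4  41.1 152.1   9.7]
bar [170. 176.] 535.0 [571.3 198.9  16.9 171.9   9.4]
white [171. 204.] 2879.5 [515.3 191.1  83.2 150.3   9.4]
orange [360. 226.] 142.5 [ 468.9 -182.9   19.6   30.    26. ]
blue [385. 213.] 136.5 [ 495.  -236.6   19.9   29.7   26.4]
rack [344. 229.] 184.0 [ 460.  -167.3   54.1   47.9   15.8]
rack [374. 212.] 102.5 [ 498.2 -223.2   36.4   32.1   78.5]
```

View pics/crop.png

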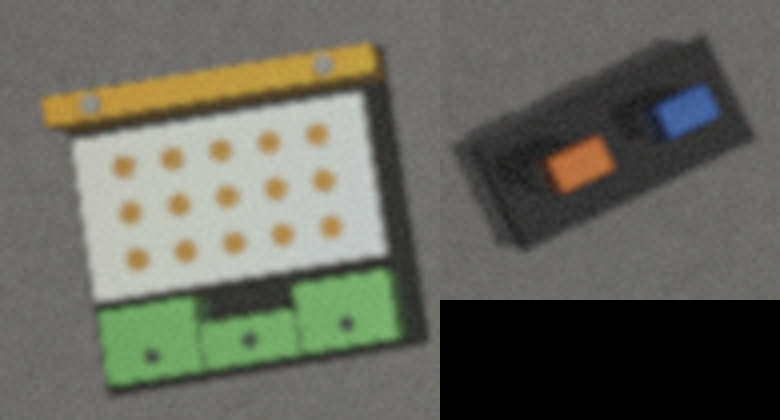

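The crop confirms both choices. The wide gap is at the middle jaw (crop (248,300), i.e. pixel ~(177,230)), with the shorter jaw and dark floor visible. The orange handle stands in the black rack, and the orange-to-blue distance is 59.6 mm against the expected 60. I'll check the orange handle against the side view and work out the approach.

```bash
cat >> h.py <<'E'
def inc(p,yawy):
    """increments to TCP p, tool down, tool y axis along yaw (mod pi)"""
    s=read_state(); Rc=R.from_rotvec(s["orientation"]); best=None
    for k in(0,np.pi):
        y=np.array([np.cos(yawy+k),np.sin(yawy+k),0]); z=np.array([0,0,-1.]); Rt=R.from_matrix(np.c_[np.cross(y,z),y,z])
        w=(Rc.inv()*Rt).as_rotvec()
        if best is None or np.linalg.norm(w)<np.linalg.norm(best): best=w
    sh=Rc.inv().apply(np.array(p)-s["tool_pos"])
    print("pos",np.round(s["tool_pos"],4),"F",np.round(s["force"],1),"t",s["t"],"open",s["opening"],"->",np.round(sh/0.2,4),np.round(best/np.pi,4))
E
python3 - <<'E'
from h import *
import pickle
d=pickle.load(open("c0.pkl","rb")); c=d["side"]
hsv=cv2.cvtColor(c["image"],cv2.COLOR_RGB2HSV); m=cv2.inRange(hsv,(3,120,80),(17,255,255))[160:195,305:335]
ys,xs=np.nonzero(m); print("side orange u",xs.min()+305,xs.max()+305,"v",ys.min()+160,ys.max()+160,xs.mean()+305,ys.mean()+160)
print("pred centre",proj(c,[.469,-.183,.073]),"top",proj(c,[.469,-.183,.093]),"bottom",proj(c,[.469,-.183,.053]))
inc([.469,-.183,.33],np.radians(26)); print(read_state()["q"])
E
```

```text
side orange u 316 324 v 167 186 320.1027397260274 176.41095890410958
pred centre [320.06634136 176.52106377] top [320.52274023 168.70809556] bottom [319.61757454 184.20338098]
pos [ 0.2619 -0.5396  0.4038] F [-0.3  0.5 -0.3] t 0.1 open 0.09310908159605885 -> [ 1.71   -1.1515  0.3711] [-5.000e-04  4.000e-04  4.994e-01]
[-1.20441236e+00  1.31106181e-01  1.48914531e+00 -3.31336325e-07
  1.52302074e+00 -8.53791916e-02]
```

Call:
arm_command --pt "0.2 -0.13 0.04 0 0 -0.05" --pt "0.4 -0.27 0.08 0 0 -0.1" --pt "0.6 -0.4 0.12 0 0 -0.15" --pt "0.8 -0.53 0.16 0 0 -0.2" --pt "1.0 -0.67 0.2 0 0 -0.25" --fingers -1

```text
t: 0.72
tool_pos: [0.3838, -0.3305, 0.3641]
orientation: [-2.555, -1.828, 0.0]
force: [0.1, -0.1, 0.2]
opening: 0.0927
gripper_force: 0.0
```

```bash
python3 -c "
from h import *
inc([.469,-.183,.33],np.radians(26)); print(read_state()['q'])"
```

```text
pos [ 0.3838 -0.3305  0.3641] F [ 0.1 -0.1  0.2] t 0.725 open 0.09274540742826394 -> [0.8352 0.1651 0.1706] [-1.000e-04 -1.000e-04 -2.491e-01]
[-8.12086056e-01 -1.01702036e-01  1.79699228e+00  5.65457333e-05
  1.44681146e+00 -4.83428310e-01]
```

Call:
arm_command --pt "0.2 0.04 0.04 0 0 -0.055" --pt "0.42 0.08 0.08 0 0 -0.11" --pt "0.65 0.13 0.13 0 0 -0.165" --pt "0.835 0.165 0.17 0 0 -0.22" --pt "0.835 0.165 0.17 0 0 -0.249"

```text
t: 1.35
tool_pos: [0.4698, -0.1825, 0.3294]
orientation: [-1.66, -2.664, -0.001]
force: [0.4, -0.6, -0.0]
opening: 0.093
gripper_force: 0.0
```

Call:
arm_command --pt "0 0 0 0 0 0" --pt "0 0 0 0 0 0" --pt "0 0 0 0 0 0" --pt "0 0 0 0 0 0" --pt "0 0 0 0 0 0"

```text
t: 1.98
tool_pos: [0.4692, -0.1851, 0.3308]
orientation: [1.673, 2.659, 0.0]
force: [0.1, 1.1, -0.5]
opening: 0.093
gripper_force: 0.0
```

```bash
python3 -c "
from h import *
inc([.469,-.183,.239],np.radians(26)); print(read_state()['q'])"
```

```text
pos [ 0.4692 -0.1851  0.3308] F [ 0.1  1.1 -0.5] t 1.975 open 0.09304590557732881 -> [0.0101 0.0038 0.459 ] [ 0.      0.     -0.0019]
[-4.77548714e-01 -8.24949196e-02  1.84099380e+00  2.20575167e-05
  1.38299732e+00 -9.25466286e-01]
```

Call:
arm_command --pt "0.01 0.004 0.1 0 0 -0.002" --pt "0.01 0.004 0.2 0 0 -0.002" --pt "0.01 0.004 0.3 0 0 -0.002" --pt "0.01 0.004 0.4 0 0 -0.002" --pt "0.01 0.004 0.459 0 0 -0.002"

```text
t: 2.6
tool_pos: [0.4688, -0.1827, 0.2378]
orientation: [-1.663, -2.664, 0.0]
force: [0.6, 0.5, 0.4]
opening: 0.0925
gripper_force: 0.0
```

Call:
arm_command --pt "0 0 0 0 0 0" --pt "0 0 0 0 0 0" --pt "0 0 0 0 0 0" --pt "0 0 0 0 0 0" --pt "0 0 0 0 0 0"

```text
t: 3.22
tool_pos: [0.4692, -0.1828, 0.2392]
orientation: [1.663, 2.665, 0.0]
force: [0.4, -0.4, 0.6]
opening: 0.0929
gripper_force: 0.0
```

```bash
python3 -c "
from h import *
inc([.469,-.183,.239],np.radians(26))
c=snap('side','pics/s1.png'); cv2.imwrite('pics/s1c.png',cv2.resize(c['image'][110:230,250:400,::-1],None,fx=4,fy=4))"
```

```text
pos [ 0.4692 -0.1828  0.2392] F [ 0.4 -0.4  0.6] t 3.225 open 0.09294103405295556 -> [-0.0003 -0.0013  0.0012] [0.0001 0.0001 0.0004]
```

View pics/s1c.png

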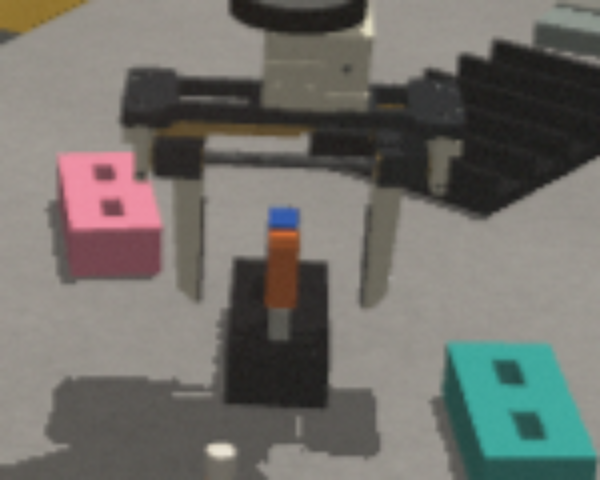

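In the crop, the orange handle at (282,270) stands midway between the fingers at (190,230) and (378,230), with the blue handle behind it and clear. I'll close the gripper.

Call:
arm_command --pt "0 0 0 0 0 0" --pt "0 0 0 0 0 0" --pt "0 0 0 0 0 0" --pt "0 0 0 0 0 0" --pt "0 0 0 0 0 0" --fingers 1 --force 35

```text
t: 3.9
tool_pos: [0.4691, -0.1828, 0.2389]
orientation: [-1.663, -2.665, -0.0]
force: [-0.4, -0.8, -1.2]
opening: 0.0477
gripper_force: 0.0
```

Call:
arm_command --pt "0 0 0 0 0 0" --pt "0 0 0 0 0 0" --pt "0 0 0 0 0 0" --pt "0 0 0 0 0 0" --pt "0 0 0 0 0 0"

```text
t: 4.53
tool_pos: [0.4691, -0.1828, 0.2389]
orientation: [-1.663, -2.665, -0.0]
force: [-0.2, -0.7, 0.3]
opening: 0.0179
gripper_force: 35.0
```

Call:
arm_command --pt "0 0 -0.05 0 0 0" --pt "0 0 -0.15 0 0 0" --pt "0 0 -0.27 0 0 0" --pt "0 0 -0.4 0 0 0" --pt "0 0 -0.5 0 0 0"

```text
t: 5.15
tool_pos: [0.4693, -0.1829, 0.341]
orientation: [1.662, 2.664, 0.0]
force: [-0.1, 0.3, -0.8]
opening: 0.0179
gripper_force: 35.0
```

```bash
python3 -c "
from h import *
inc([.4638,.1821,.339],np.radians(9.45)); print(read_state()['q'])"
```

```text
pos [ 0.4693 -0.1829  0.341 ] F [-0.1  0.3 -0.8] t 5.15 open 0.01785084637174262 -> [1.6512 0.7774 0.0084] [0.0003 0.0004 0.0923]
[-4.73405651e-01 -9.38663384e-02  1.83265377e+00 -4.86906507e-05
  1.40124276e+00 -9.28377971e-01]
```

Call:
arm_command --pt "0.12 0.057 0 0 0 0.01" --pt "0.3 0.14 0 0 0 0.02" --pt "0.5 0.235 0 0 0 0.03" --pt "0.7 0.33 0 0 0 0.04" --pt "0.9 0.424 0 0 0 0.05"

```text
t: 5.78
tool_pos: [0.466, 0.0175, 0.3398]
orientation: [1.868, 2.525, 0.001]
force: [0.3, 0.9, -0.1]
opening: 0.0179
gripper_force: 35.0
```

```bash
python3 -c "
from h import *
inc([.4638,.1821,.339],np.radians(9.45)); print(read_state()['q'])"
```

```text
pos [0.466  0.0175 0.3398] F [ 0.3  0.9 -0.1] t 5.775 open 0.017896056647698565 -> [0.7903 0.2299 0.004 ] [0.0003 0.0001 0.0419]
[-7.25004214e-02 -1.99882218e-01  1.93012104e+00  5.42603398e-05
  1.41029393e+00 -3.69070505e-01]
```

Call:
arm_command --pt "0.2 0.058 0 0 0 0.01" --pt "0.4 0.116 0 0 0 0.02" --pt "0.6 0.175 0 0 0 0.03" --pt "0.72 0.21 0 0 0 0.042" --pt "0.79 0.23 0 0 0 0.042"

```text
t: 6.4
tool_pos: [0.4637, 0.1819, 0.3395]
orientation: [2.028, 2.399, 0.001]
force: [-0.2, -0.2, -1.2]
opening: 0.0179
gripper_force: 35.0
```

Call:
arm_command --pt "0 0 0 0 0 0" --pt "0 0 0 0 0 0" --pt "0 0 0 0 0 0" --pt "0 0 0 0 0 0" --pt "0 0 0 0 0 0"

```text
t: 7.02
tool_pos: [0.4639, 0.1804, 0.339]
orientation: [2.03, 2.397, -0.0]
force: [-0.1, -1.0, -1.7]
opening: 0.0181
gripper_force: 35.0
```

```bash
python3 -c "
from h import *
inc([.4638,.1821,.290],np.radians(9.45)); print(read_state()['q'])"
```

```text
pos [0.4639 0.1804 0.339 ] F [-0.1 -1.  -1.7] t 7.025 open 0.01805559719137799 -> [0.0087 0.001  0.2448] [0.     0.     0.0001]
[ 2.67784810e-01 -1.08090707e-01  1.84962951e+00 -5.54008134e-05
  1.40002185e+00  1.02406459e-01]
```

Call:
arm_command --pt "0.009 0.001 0.05 0 0 0" --pt "0.009 0.001 0.12 0 0 0" --pt "0.009 0.001 0.19 0 0 0" --pt "0.009 0.001 0.25 0 0 0" --pt "0.009 0.001 0.265 0 0 0"

```text
t: 7.65
tool_pos: [0.4632, 0.1824, 0.2844]
orientation: [-2.029, -2.397, 0.003]
force: [0.6, 0.6, -0.9]
opening: 0.0176
gripper_force: 35.0
```

Call:
arm_command --pt "0 0 0 0 0 0" --pt "0 0 0 0 0 0" --pt "0 0 0 0 0 0" --pt "0 0 0 0 0 0" --pt "0 0 0 0 0 0"

```text
t: 8.28
tool_pos: [0.4637, 0.1825, 0.2861]
orientation: [2.03, 2.398, 0.0]
force: [-0.1, 0.5, -0.2]
opening: 0.0174
gripper_force: 35.0
```

```bash
python3 - <<'E'
from h import *
inc([.4638,.1821,.243],np.radians(9.45))
c=snap('side','pics/s2.png'); cv2.imwrite('pics/s2c.png',cv2.resize(c['image'][180:320,140:290,::-1],None,fx=4,fy=4,interpolation=cv2.INTER_CUBIC))
o=np.array([.5052,.1885]);a=np.radians(9.45);X=np.array([np.cos(a),np.sin(a)]);Y=np.array([-X[1],X[0]])
b=read_state()["tool_pos"][2]-.231
for x,y,z in[(-32,0,40),(-52,0,40),(-48,-14,b*1e3),(-36,-14,b*1e3),(-48,14,b*1e3),(-36,14,b*1e3)]:
    p=o+X*x/1e3+Y*y/1e3; print(x,y,z,(proj(c,[*p,z/1e3])-[140,180])*4)
E
```

```text
pos [0.4637 0.1825 0.2861] F [-0.1  0.5 -0.2] t 8.275 open 0.017416824083662318 -> [-2.200e-03 -1.000e-04  2.154e-01] [ 0.0001 -0.      0.0003]
-32 0 40 [346.97129969 347.08905312]
-52 0 40 [387.11298907 357.04140097]
-48 -14 55.05581696526793 [391.43115545 310.73876071]
-36 -14 55.05581696526793 [367.4071606  304.98422016]
-48 14 55.05581696526793 [364.18415771 344.79411877]
-36 14 55.05581696526793 [339.64352349 338.738434  ]
```

View pics/s2c.png

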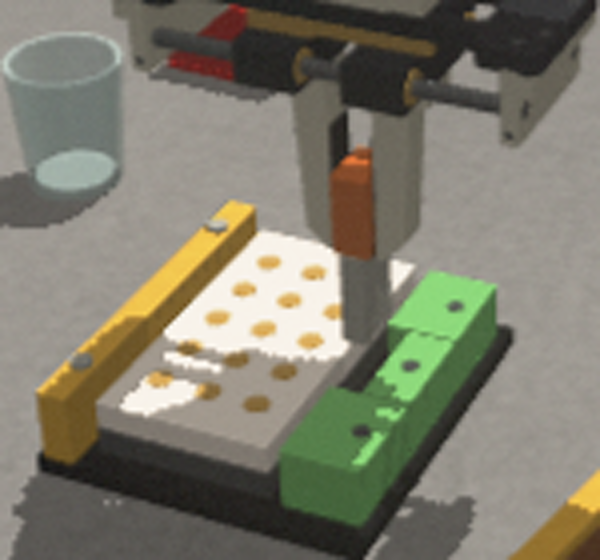

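The side crop shows the blade bottom at (353,340), in line with the gap (tile edge ~(346,347), mid jaw front ~(387,357) at jaw centre). This agrees with the projected points, so I'll lower the blade gently.

Call:
arm_command --pt "-0.002 0 0.02 0 0 0" --pt "-0.002 0 0.04 0 0 0" --pt "-0.002 0 0.06 0 0 0" --pt "-0.002 0 0.08 0 0 0" --pt "-0.002 0 0.1 0 0 0"

```text
t: 8.95
tool_pos: [0.4638, 0.1821, 0.2656]
orientation: [-2.03, -2.398, 0.0]
force: [0.7, 0.1, -0.7]
opening: 0.0178
gripper_force: 35.0
```

```bash
python3 -c "
from h import *
inc([.4638,.1821,.243],np.radians(9.45))"
```

```text
pos [0.4638 0.1821 0.2656] F [ 0.7  0.1 -0.7] t 8.95 open 0.0178333864295395 -> [-0.      0.0002  0.113 ] [-0.      0.      0.0003]
```

No contact, and the blade bottom is about 5 mm below the tile top, so it has entered the gap. I'll go on down.

Call:
arm_command --pt "0 0 0.025 0 0 0" --pt "0 0 0.05 0 0 0" --pt "0 0 0.075 0 0 0" --pt "0 0 0.095 0 0 0" --pt "0 0 0.11 0 0 0"

```text
t: 9.57
tool_pos: [0.4638, 0.1821, 0.2436]
orientation: [-2.03, -2.398, 0.0]
force: [-0.2, -0.2, -0.2]
opening: 0.0182
gripper_force: 35.0
```

```bash
python3 -c "
from h import *
a=np.radians(9.45)
inc([.4638+.008*np.cos(a),.1821+.008*np.sin(a),.243],a); print(read_state()['wrist_torque'])"
```

```text
pos [0.4638 0.1821 0.2436] F [-0.2 -0.2 -0.2] t 9.575 open 0.018247633644651203 -> [-0.0001  0.0402  0.0032] [-0.0001  0.      0.0003]
[-0.00964685 -0.06038032 -0.00423339]
```

Call:
arm_command --pt "0 0.005 0 0 0 0" --pt "0 0.01 0 0 0 0" --pt "0 0.015 0 0 0 0" --pt "0 0.02 0 0 0 0" --pt "0 0.025 0 0 0 0"

```text
t: 10.2
tool_pos: [0.4688, 0.183, 0.244]
orientation: [2.03, 2.398, 0.0]
force: [-0.3, -0.4, -1.8]
opening: 0.0177
gripper_force: 35.0
```

Call:
arm_command --pt "0 0.004 0 0 0 0" --pt "0 0.008 0 0 0 0" --pt "0 0.012 0 0 0 0" --pt "0 0.016 0 0 0 0" --pt "0 0.02 0 0 0 0"

```text
t: 10.82
tool_pos: [0.4725, 0.1836, 0.2436]
orientation: [-2.029, -2.398, 0.001]
force: [-4.4, -0.7, -0.7]
opening: 0.018
gripper_force: 35.0
```

Call:
arm_command --pt "0 0.0025 0 0 0 0" --pt "0 0.005 0 0 0 0" --pt "0 0.0075 0 0 0 0" --pt "0 0.01 0 0 0 0" --pt "0 0.0125 0 0 0 0"

```text
t: 11.45
tool_pos: [0.475, 0.184, 0.2438]
orientation: [-2.03, -2.398, 0.001]
force: [-5.0, -0.6, -3.1]
opening: 0.0178
gripper_force: 35.0
```

Call:
arm_command --pt "0 0.001 0 0 0 0" --pt "0 0.002 0 0 0 0" --pt "0 0.003 0 0 0 0" --pt "0 0.004 0 0 0 0" --pt "0 0.005 0 0 0 0"

```text
t: 12.08
tool_pos: [0.4761, 0.1842, 0.2439]
orientation: [2.03, 2.398, -0.0]
force: [-4.0, -1.2, -2.5]
opening: 0.0179
gripper_force: 35.0
```

Call:
arm_command --pt "0 0.001 0 0 0 0" --pt "0 0.002 0 0 0 0" --pt "0 0.003 0 0 0 0" --pt "0 0.004 0 0 0 0" --pt "0 0.005 0 0 0 0"

```text
t: 12.7
tool_pos: [0.477, 0.1843, 0.2439]
orientation: [-2.03, -2.398, 0.001]
force: [-6.1, -0.7, -1.6]
opening: 0.0178
gripper_force: 35.0
```

Call:
arm_command --pt "0 0.001 0 0 0 0" --pt "0 0.002 0 0 0 0" --pt "0 0.003 0 0 0 0" --pt "0 0.004 0 0 0 0" --pt "0 0.005 0 0 0 0"

```text
t: 13.32
tool_pos: [0.4775, 0.1844, 0.2439]
orientation: [-2.029, -2.397, 0.003]
force: [-11.5, -2.8, 3.0]
opening: 0.0178
gripper_force: 35.0
```

The force is rising past the spring, so the tile has met the bar. I'll press slightly more, hold, and check.

Call:
arm_command --pt "0 0.001 0 0 0 0" --pt "0 0.002 0 0 0 0" --pt "0 0.003 0 0 0 0" --pt "0 0.003 0 0 0 0" --pt "0 0.003 0 0 0 0"

```text
t: 13.95
tool_pos: [0.4777, 0.1845, 0.2439]
orientation: [-2.028, -2.396, 0.004]
force: [-12.7, -3.2, 5.0]
opening: 0.0178
gripper_force: 35.0
```

```bash
python3 - <<'E'
from h import *
c=snap('side','pics/s3.png'); cv2.imwrite('pics/s3c.png',cv2.resize(c['image'][180:320,140:290,::-1],None,fx=4,fy=4,interpolation=cv2.INTER_CUBIC))
for _ in range(3): 
    read_camera('top'); s=read_state(); print(s["t"],s["force"].round(1),s["wrist_torque"].round(2),s["tool_pos"].round(4),s["gripper_force"])
E
```

```text
14.05 [-12.1  -3.4   4.8] [-0.65  2.46 -0.02] [0.4778 0.1845 0.2439] 35.00169396400452
14.1 [-12.1  -2.8   4.6] [-0.68  2.52 -0.05] [0.4777 0.1845 0.2439] 35.001693069934845
14.15 [-12.8  -1.8   5.2] [-0.66  2.52 -0.04] [0.4777 0.1845 0.2439] 35.00171899795532
```

View pics/s3c.png

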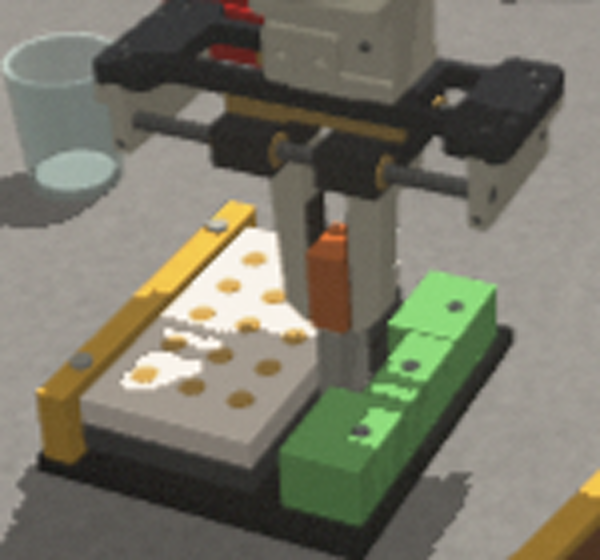

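The side crop shows the tile against the yellow bar along its whole edge ((85,400) to (245,232)). The blade is deep and upright at (345,360) in the middle gap, and the bystanders are untouched. I'll firm up the grip and press a little more.

Call:
arm_command --pt "0 0 0 0 0 0" --pt "0 0 0 0 0 0" --pt "0 0.001 0 0 0 0" --pt "0 0.002 0 0 0 0" --pt "0 0.002 0 0 0 0" --force 55

```text
t: 14.78
tool_pos: [0.4779, 0.1846, 0.2439]
orientation: [-2.028, -2.396, 0.005]
force: [-14.8, -2.8, 6.6]
opening: 0.0175
gripper_force: 55.0
```

Call:
arm_command --pt "0 0 0 0 0 0" --pt "0 0 0 0 0 0" --pt "0 0 0 0 0 0" --pt "0 0 0 0 0 0" --pt "0 0 0 0 0 0"

```text
t: 15.4
tool_pos: [0.478, 0.1845, 0.2439]
orientation: [-2.028, -2.396, 0.005]
force: [-15.2, -3.5, 5.4]
opening: 0.0177
gripper_force: 55.0
```

```bash
python3 -c "
from plant import *
print(close_job())"
```

```text
the job is handed in; nothing more can be done
None
```

The job is handed in: the orange-handled spacer is upright and deep in the wide gap at the middle jaw, holding the tile against the yellow stop bar at about 15 N with the grip kept; flushness was judged from the side picture and the force rise, and no verdict came back.

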